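# Fold away the three-bar trivet

## Robot

A 6-joint arm with a two-finger parallel gripper is mounted at the origin on a cart in front of the work surface, level with it; the furniture and walls round the work are solid. World frame = base frame: x ahead of the robot, y to its left, z up, the work surface at z = 0. Lengths are in m, angles in rad, forces in N, time in s.
With the tool pointing down it reaches from about 0.375 to 0.9 m from the base axis. Payload 3.1 kg.
Tool frame: the origin (TCP) lies at the very end of the fingers, on their centre line; the grasp point (between the pads) lies 19 mm behind it; z points along the fingers, y is the line along which they close (so a half turn about z gives the same grasp; the last joint's range is limited). The gripper opens to 87 mm and grips with 3 to 60 N. Pads are 19 mm wide; open, the fingers measure 117 mm over their backs; the gripper's body (75 mm by 190 mm) begins 51 mm behind the grasp point.
Start: joints at [1.131, 0.527, 1.433, -0, 1.181, -0.178], TCP at [0.162, 0.604, 0.223] pointing down, gripper open.
Joint ranges: [-3.08, 3.08], [-0.75, 2.2], [0.22, 2.44], [-1.43, 4.57], [0, 2.65], [-2.85, 2.85]. Speed limits (rad/s): [2.79, 2.79, 3.14, 3.14, 3.14, 3.14].

## Interface

Orientations are given as a unit quaternion [x, y, z, w].
In Python, from rig import robot gives the robot as it stands. The module is installed in compiled form; this text tells all that it offers.
- The arm moves only by the tool servo_tool, never from a script. Its argument "rows" is one flat list of numbers, 5 for each row, row after row: the closure, from -1 (fully open) to 1 (shut), so that 0 is half open, then the shift along the tool's x, y, z in m, then the turn about the tool's z in degrees. A call has 1 to 5 rows; each row shifts and turns the commanded pose from where the row before left it, along the tool's axes as they then stand; what a row does not reach is not made up. A row lasts 1/12 s, in which the tool goes at most 41.7 mm and 7.16 degrees, less where a joint would pass 70% of its speed; a pose out of reach is approached as far as the arm can. A call with a gripper value outside its range is refused whole. The fingers move at their own pace and stop on an object; "newtons" is the grip in N (left out, the last holds). Time passes only in rows, so rows that do not move let the fingers close. It gives the time, the measured TCP pose, the force, the opening and the grip force at its end, in the units of the state.
- robot.get_obs(): the state, without advancing time (a new reading comes with each control period).
- robot.camera(name): name is "scene" or "top" or "wrist"; returns a dict with "pixels" (420x560x3 uint8, red, green, blue), "intrinsics" (3x3 intrinsics, pixels), "dist" ([k1, k2, p1, p2, k3] as OpenCV has them; the pictures are not rectified), "rvec" (rotation vector, rad) and "tvec" (3), from world to camera coordinates, as OpenCV has them; the wrist camera has in their place "mount" (4x4, takes a point from camera to tool coordinates, whose origin is the TCP and whose axes are the flange's). Camera axes: x right, y down, z forward; pixel columns grow to the right and rows downward; lengths in m; the calibration is good to about 2 mm. A picture is of the moment at which its call begins: read the wrist's pose just before it. There is no depth.
- robot.hand_in(): hands the job in; it is judged then, once.
Trained networks look in a picture, given as the dict that the camera call returned (one of the last four; its "shot" number tells which), for a name from the list of things; names that differ only in an ending like _2 or _b are one class to them, and where a whole thing is asked for, a point or a joint stands for the part that bears it (a point fixed in the world has none). Each returns a list of dicts, best first, with "score" (0 to 1); they miss things now and then, are a little off and sometimes report something else, mostly with a low value. They report only what shows in the picture. A call takes as long as a camera call.
- robot.spot_in(picture, query): "at" ([x, y, z] in m, in world coordinates, good to about 4 mm: the middle of the surface that is visible of it).
- robot.outline_of(picture, query): "region" (420x560 bool, what is visible of it).
- robot.place_of(picture, query): "at" ([x, y, z] in m, in world coordinates, good to about 4 mm: a listed point, or the origin of a listed thing).
The state is a dict: "time": time; "q": joint angles; "joint_velocities": joint speeds; "joint_torque": joint torques, N m; "position": TCP position; "tool_rot": TCP orientation; "ft_force": force on the tool from outside, world axes, zero at the start; "moment": the same for the moment, N m; "grip_width": finger opening in m; "grip_force": force on a finger pad.
Only numpy, scipy, OpenCV 4.12 (cv2) and the standard library are available. Lean on these libraries where they do the work, as an engineer would, in place of code of your own. Each camera call takes 0.05 s, during which the arm holds its last target. There are 200 camera calls.

## Task

Fold away the wooden folding trivet on the worktop. First turn the small bar with the red knob until it lies fully home on top of the middle bar, while the middle bar still stands out from the base; then swing the middle bar (the one with the black knob), with the small bar still folded, until the whole stack lies in line over the base bar. Do not knock over the red-capped spice jar beside it, and let go at the end.

Things in the scene. Friction and masses are not known exactly. Their poses are not given: they have to be found in the camera images.
- red_knob (a point): Grip point on the axis of the red upright knob (22 mm diameter, z = 44 to 86 mm), at z = 68 mm. The knob is fixed near the free end of the tip bar, a small light-wood bar (28 mm wide, z = 32 to 44 mm), 90 mm from this bar's pivot, which lies right under the black knob. Site x axis: along the tip bar, from that pivot to the red knob; z up.
- black_knob (a point): Grip point on the axis of the black upright knob (22 mm diameter, z = 45 to 87 mm), at z = 68 mm. The knob is fixed near the outer end of the middle bar (brown wood, 28 mm wide, z = 19 to 31 mm), on the tip bar's pivot axis. Site x axis: along the middle bar, from the base pivot (a low steel rivet, 130 mm from the knob) to the black knob; z up.
- tip_bar (a joint): Angle of the tip bar (red knob) about the upright axis under the black knob, rad. 0 = folded against a stop: it lies on the middle bar, pointing from the black knob back to the base pivot. Opens clockwise seen from above, to 2.4 at most; folds counterclockwise. Light friction hinge (0.1 N m), stays where left.
- middle_bar (a joint): Angle of the middle bar about the base pivot's upright axis, rad. 0 = folded against a stop, in line over the base bar (dark steel, 158 mm long, top z = 18 mm, fixed on two suction feet). Opens clockwise seen from above, to 2.4 at most; folds counterclockwise. Stiffer friction hinge (0.5 N m), stays where left, also while the tip bar is turned.
- jar: Spice jar with a red cap, 45 mm in diameter and 106 mm tall, standing loose on the worktop to the left of the trivet; origin at the centre of its underside, z up. It must stay standing.

How it is judged:
By the outcome, as a careful person would: the job done as asked, in the order asked, and still so for the second after the job is handed in, with the robot touching nothing.
It also fails if it takes over 54 s, if anything falls off the work surface, if the arm or the gripper's body presses on something with over 40 N, if the wrist force passes 120 N, or if a joint passes its speed limit or range.

## Working session

There is one attempt and no reset: what is moved stays moved. The work goes in short steps, Python scripts to look and compute and a tool call to move; the robot and the scene stay as the last step left them, time stands still between calls to the robot, and variables do not carry over. Pictures are saved under pics/ and viewed, at most 10 in all, crops included, and the job is handed in when it is done.

Besides the shell and the picture viewer there is one more tool, called after "Call:" as name(argument=value, ...), one argument or row to a line, values as JSON. servo_tool: Moves the arm, as the interface text tells. Its arguments: {"type":"object","properties":{"rows":{"type":"array","items":{"type":"number"}},"newtons":{"type":"number"}},"required":["rows"]}

```bash
mkdir -p pics
python3 - <<'E'
from rig import robot
import cv2,numpy as np
o=robot.get_obs();print(o['time'],o['position'],o['tool_rot'],o['grip_width'])
ims=[]
for c in ['scene','top']:
    p=robot.camera(c);ims.append(p['pixels'])
    for n in ['red_knob','black_knob','jar','tip_bar','middle_bar']:
        r=robot.place_of(p,n) if n in('red_knob','black_knob','jar') else robot.spot_in(p,n)
        print(c,n,[(np.round(a['at'],3),round(a['score'],2)) for a in r[:2]])
    cv2.imwrite(f'pics/{c}.png',p['pixels'][:,:,::-1])
E
```

```text
0.0 [0.16141306 0.60303286 0.22159872] [ 1.30505055e-01  9.91447050e-01 -1.03611523e-03 -3.22990585e-04] 0.08644482398185066
scene red_knob [(array([0.562, 0.04 , 0.071]), 0.94)]
scene black_knob [(array([0.493, 0.095, 0.065]), 0.8)]
scene jar [(array([ 0.466,  0.391, -0.001]), 0.76)]
scene tip_bar [(array([0.541, 0.056, 0.042]), 0.61)]
scene middle_bar [(array([0.54 , 0.103, 0.034]), 0.75)]
top red_knob [(array([0.56 , 0.043, 0.068]), 0.72)]
top black_knob [(array([0.488, 0.089, 0.068]), 0.78)]
top jar [(array([ 0.465,  0.387, -0.002]), 0.57), (array([0.562, 0.043, 0.065]), 0.53)]
top tip_bar [(array([0.53 , 0.066, 0.043]), 0.96)]
top middle_bar [(array([0.539, 0.103, 0.04 ]), 0.56)]
```

View pics/top.png

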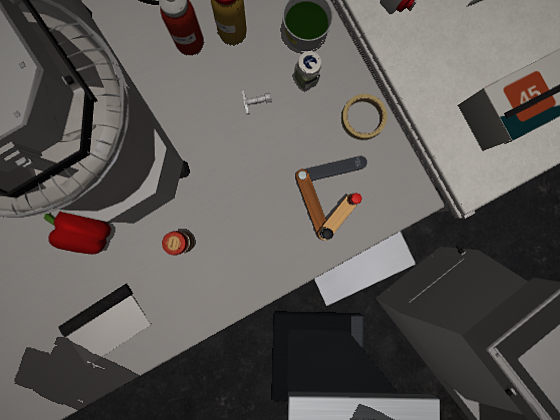

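View pics/scene.png

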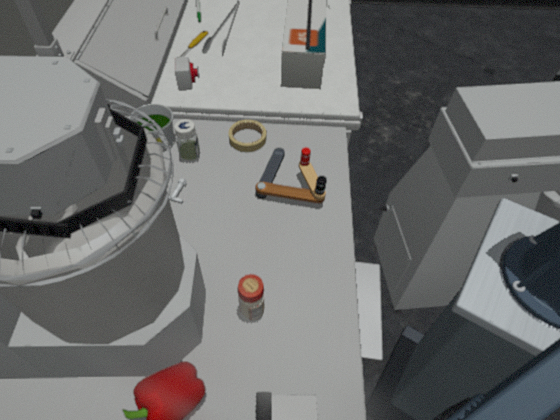

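The top view shows the rivet at about (302,174), the black knob at (326,234), the red knob at (354,198), the free end of the base bar at (364,161) and the jar at (175,242). The networks' points fit this. Next I compute the pivot and the angles.

```bash
cat > h.py <<'E'
import numpy as np,cv2
from rig import robot
def ray(p,uv,z):
    R=cv2.Rodrigues(np.array(p['rvec'],float))[0];t=np.array(p['tvec'],float).ravel()
    n=cv2.undistortPoints(np.array([[uv]],float),np.array(p['intrinsics']),np.array(p['dist']))[0,0]
    d=R.T@np.array([n[0],n[1],1]);c=-R.T@t
    return c+d*(z-c[2])/d[2]
def yaw():  # tool x axis heading, deg
    from scipy.spatial.transform import Rotation as Ro
    o=robot.get_obs();M=Ro.from_quat(o['tool_rot']).as_matrix()
    return np.degrees(np.arctan2(M[1,0],M[0,0])),M,o
E
python3 - <<'E'
from h import *
p=robot.camera('top');s=robot.camera('scene')
for n,uv,z in [('rivet',(302,174),.034),('black',(326,233),.087),('red',(355,198),.086),('baseend',(362,161),.018)]:
    print(n,ray(p,uv,z).round(3))
print('s rivet',ray(s,(261,187),.034).round(3),'s red',ray(s,(306,151),.086).round(3),'s black',ray(s,(321,180),.087).round(3),'baseend',ray(s,(279,152),.018).round(3))
y,M,o=yaw();print(y,M.round(2),o['q'])
E
```

```text
rivet [0.612 0.145 0.034]
black [0.491 0.1   0.087]
red [0.561 0.044 0.086]
baseend [0.646 0.016 0.018]
s rivet [0.608 0.148 0.034] s red [0.559 0.042 0.086] s black [0.489 0.099 0.087] baseend [0.642 0.02  0.018]
164.9985276711105 [[-0.97  0.26  0.  ]
 [ 0.26  0.97  0.  ]
 [-0.    0.   -1.  ]] [ 1.13049329e+00  5.27437327e-01  1.43270911e+00 -1.98140088e-05
  1.18138524e+00 -1.78470430e-01]
```

Call:
servo_tool(
  rows=[0,-0.0265,-0.022,0.002,0,0,-0.0265,-0.022,0.002,0,0,-0.0265,-0.022,0.002,0,0,-0.0265,-0.022,0.002,0,0,-0.0265,-0.022,0.002,0],
  newtons=30,
)

```text
time: 1.12
position: [0.2618, 0.462, 0.2126]
tool_rot: [0.13, 0.991, 0.0, 0.0]
ft_force: [0.8, -0.1, -0.2]
grip_width: 0.0614
grip_force: 0.0
```

Call:
servo_tool(
  rows=[0,-0.0265,-0.022,0.002,0,0,-0.0265,-0.022,0.002,0,0,-0.0265,-0.022,0.002,0,0,-0.0265,-0.022,0.002,0,0,-0.0265,-0.022,0.002,0],
)

```text
time: 1.53
position: [0.3616, 0.3213, 0.2028]
tool_rot: [0.13, 0.991, 0.0, 0.0]
ft_force: [0.4, 1.4, -0.1]
grip_width: 0.0444
grip_force: 0.0
```

Call:
servo_tool(
  rows=[0,-0.0265,-0.022,0.002,0,0,-0.0265,-0.022,0.002,0,0,-0.0265,-0.022,0.002,0,0,-0.0265,-0.022,0.002,0,0,-0.0265,-0.022,0.002,0],
)

```text
time: 1.95
position: [0.4612, 0.1805, 0.1927]
tool_rot: [0.131, 0.991, 0.0, 0.0]
ft_force: [0.6, 1.0, 0.3]
grip_width: 0.0436
grip_force: 0.0
```

Call:
servo_tool(
  rows=[0,-0.0265,-0.022,0.002,0,0,-0.0265,-0.022,0.002,0,0,-0.0265,-0.022,0.002,0,0,-0.0265,-0.022,0.002,0,0,-0.0265,-0.022,0.002,0],
)

```text
time: 2.37
position: [0.5607, 0.0399, 0.1826]
tool_rot: [0.131, 0.991, 0.0, 0.0]
ft_force: [0.0, 0.7, -0.4]
grip_width: 0.0434
grip_force: 0.0
```

Call:
servo_tool(
  rows=[0,0,0,0,6,0,0,0,0,6,0,0,0,0,6,0,0,0,0,5,0,0,0,0,0],
)

```text
time: 2.78
position: [0.5599, 0.0413, 0.1826]
tool_rot: [0.326, 0.945, 0.0, 0.0]
ft_force: [0.4, -1.0, 0.0]
grip_width: 0.0436
grip_force: 0.0
```

Run:
```python
from h import *
y,M,o=yaw();print(o['time'],y,o['position'],o['q'],o['ft_force'],o['grip_width'])
p=robot.camera('wrist');cv2.imwrite('pics/w1.png',p['pixels'][:,:,::-1])
for n in ['red_knob','black_knob']:
    print(n,[(np.round(a['at'],3),round(a['score'],2)) for a in robot.place_of(p,n)[:2]])
```

```text
2.7833 141.8953165473196 [0.55990971 0.04132407 0.18257553] [-1.25384494e-01  4.93117218e-01  1.63536557e+00  7.66135157e-05
  1.01298976e+00 -1.03116919e+00] [ 0.39476439 -0.96114444  0.01621055] 0.04358839409162133
red_knob [(array([0.563, 0.043, 0.069]), 0.58)]
black_knob [(array([0.49 , 0.099, 0.071]), 0.75)]
```

View pics/w1.png

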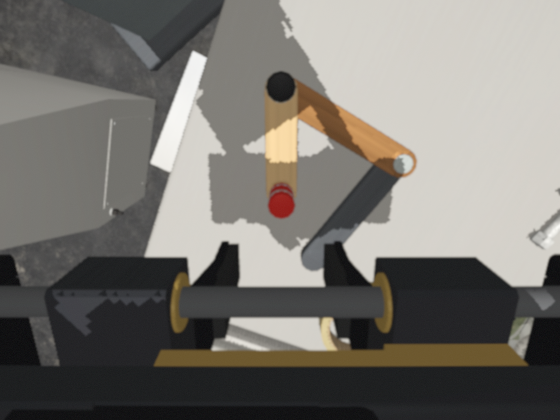

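The wrist picture shows the red knob at (281,200), centred between the fingers (column 281) with the tip bar running straight up the image. The black knob is at (281,87) and the rivet at (403,163). I will descend and grip the red knob.

Call:
servo_tool(
  rows=[0,0,0,0.026,0,0,0,0,0.026,0,0,0,0,0.026,0,0,0,0,0.026,0,0,0,0,0.026,0],
)

```text
time: 3.35
position: [0.5601, 0.0416, 0.0517]
tool_rot: [0.325, 0.946, 0.0, 0.001]
ft_force: [0.6, -0.1, 0.5]
grip_width: 0.0436
grip_force: 0.0
```

Call:
servo_tool(
  rows=[0,0,0,0,0,1,0,0,0,0,1,0,0,0,0,1,0,0,0,0,1,0,0,0,0],
)

```text
time: 3.77
position: [0.5611, 0.0414, 0.0543]
tool_rot: [0.325, 0.946, 0.0, 0.002]
ft_force: [0.7, -0.6, 0.2]
grip_width: 0.0243
grip_force: 0.0
```

Run:
```python
from h import *
y,M,o=yaw();print(o['time'],y,o['position'],o['ft_force'],o['grip_width'],o['grip_force'])
P=o['position'][:2]
p=robot.camera('wrist');T=np.array(p['mount'])
def wr(uv,z):
    n=cv2.undistortPoints(np.array([[uv]],float),np.array(p['intrinsics']),np.array(p['dist']))[0,0]
    d=M@T[:3,:3]@np.array([n[0],n[1],1]);c=M@T[:3,3]+np.array([0.55991,0.04132,0.18258])
    return c+d*(z-c[2])/d[2]
# picture w1 was taken at this orientation: pixels of that view
b=wr((281,86),.087);r=wr((403,163),.033);k=wr((281,204),.086);print('w1 black,rivet,red',b.round(4),r.round(4),k.round(4))
for B in (np.array([.490,.0985]),b[:2]):
    a=np.degrees(np.arctan2(*(P-B)[::-1]));print('red heading',a,np.linalg.norm(P-B),'mid',np.degrees(np.arctan2(*(r[:2]-B)[::-1])))
```

```text
3.7667 142.02077215671252 [0.56107159 0.0414089  0.05433195] [ 0.70909441 -0.62849416  0.22188693] 0.024282838447646605 0.0
w1 black,rivet,red [0.4907 0.0956 0.087 ] [0.6106 0.1439 0.033 ] [0.5599 0.0415 0.086 ]
red heading -38.77456661865434 0.09116229959498645 mid 20.646332893063
red heading -37.611326503581616 0.08880208862234959 mid 21.960733561106842
```

Call:
servo_tool(
  rows=[1,0,0,0,0,1,0,0,0,0,1,0,0,0,0],
)

```text
time: 4.07
position: [0.561, 0.0413, 0.054]
tool_rot: [0.325, 0.946, 0.0, 0.002]
ft_force: [-0.2, 0.7, 6.6]
grip_width: 0.0212
grip_force: 30.0
```

Call:
servo_tool(
  rows=[1,0.0002,0.0063,0,-4,1,0.0002,0.0063,0,-4,1,0.0002,0.0063,0,-4,1,0.0002,0.0063,0,-4,1,0.0002,0.0063,0,-4],
)

```text
time: 4.48
position: [0.5755, 0.0691, 0.0541]
tool_rot: [0.155, 0.988, -0.0, 0.001]
ft_force: [-0.8, -1.1, 7.2]
grip_width: 0.0212
grip_force: 30.0
```

Call:
servo_tool(
  rows=[1,0.0002,0.0063,0,-4,1,0.0002,0.0063,0,-4,1,0.0002,0.0063,0,-4,1,0.0002,0.0063,0,-4,1,0,0,0,0],
)

```text
time: 4.9
position: [0.5796, 0.0947, 0.0541]
tool_rot: [0.016, 1.0, -0.0, 0.001]
ft_force: [-1.1, -0.5, 7.3]
grip_width: 0.0211
grip_force: 30.0
```

Run:
```python
from h import *
y,M,o=yaw();print(o['time'],y,o['position'],o['ft_force'],o['grip_width'],o['grip_force'],o['q'][5])
p=robot.camera('top');s=robot.camera('scene')
for q in(p,s):
  for n in ['red_knob','black_knob']:
    print(n,[(np.round(a['at'],3),round(a['score'],2)) for a in robot.place_of(q,n)[:1]])
cv2.imwrite('pics/s2.png',np.vstack([cv2.resize(s['pixels'][100:260,200:400],(800,600))])[:,:,::-1])
```

```text
4.9 178.21825934217162 [0.57959973 0.09471794 0.05407257] [-1.10749798 -0.49049862  7.31673009] 0.02111504979181439 29.999279296025634 -1.5678523497156207
red_knob []
black_knob [(array([0.487, 0.094, 0.068]), 0.83)]
red_knob [(array([0.579, 0.093, 0.07 ]), 0.9)]
black_knob [(array([0.489, 0.095, 0.067]), 0.71)]
```

View pics/s2.png

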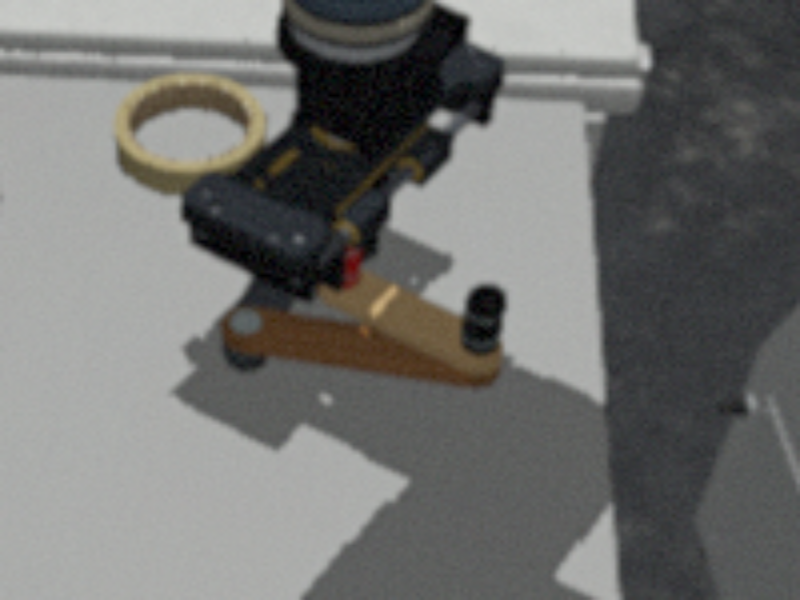

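The picture shows the red knob held and the tip bar turned about 36°, with the middle bar unmoved. I will keep turning and watch the force.

Call:
servo_tool(
  rows=[1,0.0002,0.0063,0,-4,1,0.0002,0.0063,0,-4,1,0.0002,0.0063,0,-4,1,0.0002,0.0063,0,-4,1,0,0.0047,0,-3],
)

```text
time: 5.62
position: [0.5754, 0.1236, 0.0541]
tool_rot: [-0.15, 0.989, -0.0, 0.0]
ft_force: [-1.9, -1.8, 8.3]
grip_width: 0.0211
grip_force: 30.0
```

Call:
servo_tool(
  rows=[1,0,0,0,0,1,0,0.0016,0,-1,1,0,0.0016,0,-1],
)

```text
time: 5.87
position: [0.5744, 0.1264, 0.054]
tool_rot: [-0.166, 0.986, -0.0, 0.0]
ft_force: [-1.8, -2.2, 7.9]
grip_width: 0.0214
grip_force: 30.0
```

Call:
servo_tool(
  rows=[1,0,0.0016,0,-1,1,0,0,0,0],
)

```text
time: 6.03
position: [0.5738, 0.128, 0.0541]
tool_rot: [-0.174, 0.985, -0.0, 0.0]
ft_force: [-1.4, -1.2, 8.8]
grip_width: 0.0211
grip_force: 30.0
```

Run:
```python
from h import *
y,M,o=yaw();P=o['position'];print(o['time'],y,P,o['ft_force'],(M.T@o['ft_force']).round(1),o['moment'])
for B in ([.490,.0975],[.4907,.0956]):
    d=P[:2]-B;print(np.degrees(np.arctan2(d[1],d[0])),np.linalg.norm(d))
```

```text
6.0333 -159.93314654958985 [0.57382955 0.12803601 0.05408415] [-1.43199289 -1.20024263  8.76327313] [ 1.8 -0.6 -8.8] [-0.01748566  0.38270947  0.05215579]
20.01481439133184 0.08921794663430217
21.315046818608295 0.08923349969637209
```

Call:
servo_tool(
  rows=[1,0,0.0016,0,-1,1,0,0,0,0],
)

```text
time: 6.2
position: [0.5733, 0.1294, 0.054]
tool_rot: [-0.183, 0.983, -0.0, 0.0]
ft_force: [-1.8, -1.3, 8.4]
grip_width: 0.0211
grip_force: 30.0
```

Call:
servo_tool(
  rows=[1,0,0.0016,0,-1,1,0,0,0,0],
)

```text
time: 6.37
position: [0.5731, 0.13, 0.054]
tool_rot: [-0.191, 0.982, -0.001, 0.0]
ft_force: [-1.0, -4.5, 8.0]
grip_width: 0.0213
grip_force: 30.0
```

Call:
servo_tool(
  rows=[1,0,0.0016,0,-1,1,0,0,0,0],
)

```text
time: 6.53
position: [0.5731, 0.1302, 0.0541]
tool_rot: [-0.2, 0.98, -0.002, 0.001]
ft_force: [-0.1, -9.2, 7.0]
grip_width: 0.0212
grip_force: 30.0
```

Run:
```python
from h import *
y,M,o=yaw();P=o['position'];print(o['time'],y,P,(M.T@o['ft_force']).round(1))
s=robot.camera('scene')
print([(n,np.round(robot.place_of(s,n)[0]['at'],3)) for n in ('black_knob','red_knob')])
cv2.imwrite('pics/s3.png',cv2.resize(s['pixels'][130:220,230:350],(800,600),interpolation=cv2.INTER_CUBIC)[:,:,::-1])
```

```text
6.5333 -156.97620279902225 [0.57307025 0.13016354 0.05407779] [ 3.7 -8.5 -7. ]Traceback (most recent call last):
  File "<stdin>", line 4, in <module>
IndexError: list index out of range
```

The tip bar is at its stop: the red knob is at (0.573, 0.130), in line with the middle bar, and the push force rises with no motion. I will ease off, release, rise, move to the black knob and turn the tool 60°.

Call:
servo_tool(
  rows=[1,0,-0.001,0,0,0,0,0,0,0,0,0,0,0,0,0,0,0,0,0,0,0,0,0,0],
)

```text
time: 7.05
position: [0.5723, 0.1318, 0.0524]
tool_rot: [-0.199, 0.98, 0.0, -0.0]
ft_force: [-0.3, -0.2, 0.7]
grip_width: 0.0392
grip_force: 0.0
```

Call:
servo_tool(
  rows=[0,0,0,-0.02,0,0,0,0,-0.035,0,0,0,0,-0.035,0,0,0,0,-0.03,0,0,0.03,0,0,0],
)

```text
time: 7.47
position: [0.555, 0.1212, 0.1793]
tool_rot: [-0.2, 0.98, -0.002, 0.011]
ft_force: [1.7, -0.5, 0.8]
grip_width: 0.0433
grip_force: 0.0
```

Call:
servo_tool(
  rows=[0,0.03,0,0,0,0,0.03,0,0,6,0,0,0,0,6,0,0,0,0,6,0,0,0,0,6],
)

```text
time: 7.88
position: [0.4889, 0.0965, 0.1726]
tool_rot: [0.011, 1.0, 0.0, -0.0]
ft_force: [-0.4, -0.4, -0.1]
grip_width: 0.0436
grip_force: 0.0
```

Call:
servo_tool(
  rows=[0,0,0,0,7,0,0,0,0,7,0,0,0,0,7,0,0,0,0,7,0,0,0,0,7],
)

```text
time: 8.3
position: [0.4894, 0.0968, 0.1723]
tool_rot: [0.312, 0.95, -0.0, -0.0]
ft_force: [0.1, 0.6, -0.2]
grip_width: 0.0436
grip_force: 0.0
```

Call:
servo_tool(
  rows=[0,0,0,0,0,0,0,0,0,0],
)

```text
time: 8.47
position: [0.4895, 0.0967, 0.1724]
tool_rot: [0.307, 0.952, -0.0, -0.0]
ft_force: [-0.4, 0.8, -0.2]
grip_width: 0.0434
grip_force: 0.0
```

Run:
```python
from h import *
y,M,o=yaw();P=o['position'];print(o['time'],y,P,o['q'],o['grip_width'])
t=robot.camera('top');s=robot.camera('scene');w=robot.camera('wrist')
for c in (t,s,w):
  for n in ('black_knob','red_knob'):
    print(n,[(np.round(a['at'],4),round(a['score'],2)) for a in robot.place_of(c,n)[:1]])
a=cv2.resize(s['pixels'][120:240,220:380],(800,600),interpolation=cv2.INTER_CUBIC)
cv2.imwrite('pics/s4.png',np.vstack([a[::1][:600]])[:,:,::-1]);cv2.imwrite('pics/w4.png',w['pixels'][:,:,::-1])
```

```text
8.4667 144.20603158126102 [0.48947259 0.09665537 0.17236623] [-2.94061864e-02  4.33110078e-01  1.79677966e+00  2.08209953e-05
  9.12176436e-01 -9.75492709e-01] 0.04342299800369524
black_knob []
red_knob [(array([ 0.4642,  0.3893, -0.0012]), 0.73)]
black_knob [(array([0.4921, 0.0949, 0.0664]), 0.91)]
red_knob [(array([0.5714, 0.1281, 0.0706]), 0.92)]
black_knob [(array([0.4904, 0.0973, 0.0686]), 0.7)]
red_knob [(array([0.578 , 0.1336, 0.0676]), 0.6)]
```

View pics/w4.png

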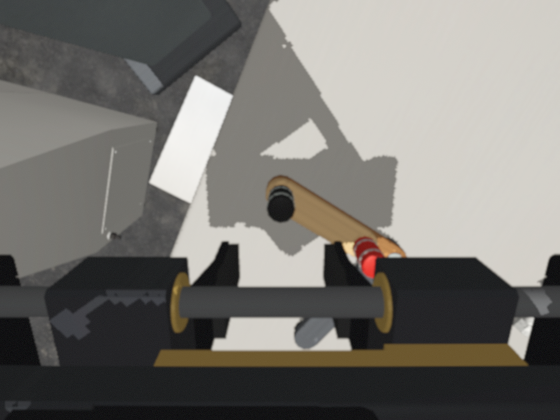

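View pics/s4.png

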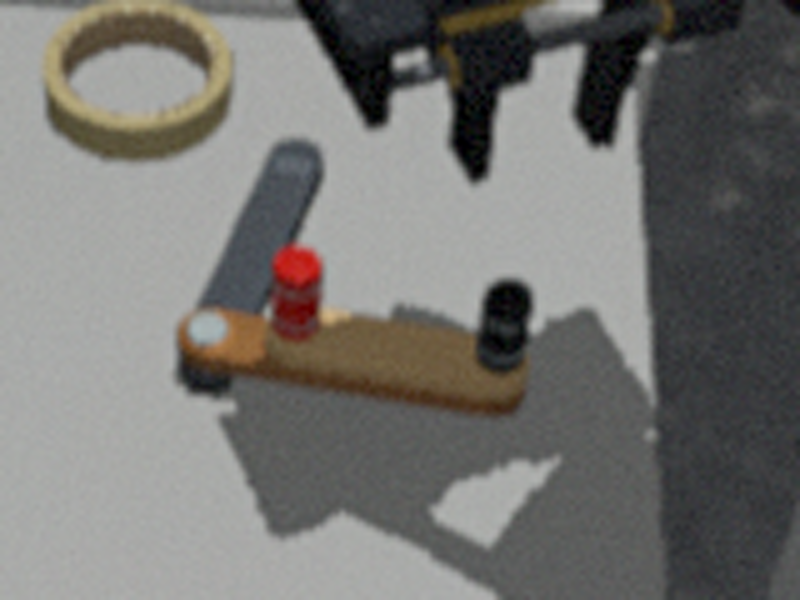

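The tip bar lies on the middle bar, with the red knob beside the rivet, and the middle bar still stands out from the base. In the wrist picture the black knob (281,203) is centred between the fingers. I will descend, grip it and swing.

Call:
servo_tool(
  rows=[0,0,0,0.024,0,0,0,0,0.024,0,0,0,0,0.024,0,0,0,0,0.024,0,0,0,0,0.023,0],
)

```text
time: 9.33
position: [0.4899, 0.0964, 0.0526]
tool_rot: [0.309, 0.951, 0.0, 0.0]
ft_force: [-0.0, 0.1, -0.3]
grip_width: 0.0433
grip_force: 0.0
```

Call:
servo_tool(
  rows=[1,0,0,0,0,1,0,0,0,0,1,0,0,0,0,1,0,0,0,0,1,0,0,0,0],
)

```text
time: 9.75
position: [0.49, 0.0961, 0.0549]
tool_rot: [0.309, 0.951, -0.0, 0.001]
ft_force: [-0.5, -2.5, 1.7]
grip_width: 0.0213
grip_force: 30.0
```

Call:
servo_tool(
  rows=[1,0,0,0,0,1,0,0,0,0,1,-0.0078,-0.0046,0,-4,1,-0.0078,-0.0046,0,-4,1,-0.0078,-0.0046,0,-4],
)

```text
time: 10.17
position: [0.5021, 0.073, 0.0548]
tool_rot: [0.207, 0.978, 0.001, 0.0]
ft_force: [-2.1, 2.5, 6.8]
grip_width: 0.0211
grip_force: 30.0
```

Call:
servo_tool(
  rows=[1,-0.0078,-0.0046,0,-4,1,-0.0078,-0.0046,0,-4,1,-0.0078,-0.0046,0,-4,1,0,0,0,0],
)

```text
time: 10.5
position: [0.521, 0.0506, 0.0548]
tool_rot: [0.104, 0.995, -0.0, 0.001]
ft_force: [-0.7, -2.7, 5.8]
grip_width: 0.0213
grip_force: 30.0
```

Run:
```python
from h import *
y,M,o=yaw();P=o['position'];print(o['time'],y,P,o['ft_force'],(M.T@o['ft_force']).round(1),o['moment'],o['grip_force'],o['grip_width'])
d=P[:2]-[.6106,.1445];print(np.degrees(np.arctan2(d[1],d[0])),np.linalg.norm(d))
s=robot.camera('scene')
for n in ('black_knob','red_knob'):
    print(n,[(np.round(a['at'],4),round(a['score'],2)) for a in robot.place_of(s,n)[:1]])
```

```text
10.5 168.10914568650213 [0.521006   0.05059319 0.05479465] [-0.74320552 -2.69047377  5.81173687] [ 0.2 -2.8 -5.8] [-0.48708132  0.1860154   0.16254642] 29.99852222856134 0.02128369383719944
-133.65362812350506 0.12979050363459596
black_knob [(array([0.5242, 0.0508, 0.0648]), 0.87)]
red_knob [(array([0.5843, 0.1184, 0.0698]), 0.89)]
```

Call:
servo_tool(
  rows=[1,-0.0078,-0.0046,0,-4,1,-0.0078,-0.0046,0,-4,1,-0.0078,-0.0046,0,-4,1,-0.0078,-0.0046,0,-4,1,-0.0078,-0.0046,0,-4],
)

```text
time: 11.07
position: [0.5566, 0.0266, 0.0548]
tool_rot: [-0.071, 0.997, 0.001, 0.0]
ft_force: [-1.4, 2.2, 6.3]
grip_width: 0.0211
grip_force: 30.0
```

Call:
servo_tool(
  rows=[1,-0.0078,-0.0046,0,-4,1,-0.0078,-0.0046,0,-4,1,-0.0078,-0.0046,0,-4,1,-0.0078,-0.0046,0,-4,1,0,0,0,0],
)

```text
time: 11.48
position: [0.5934, 0.0161, 0.0548]
tool_rot: [-0.208, 0.978, 0.0, 0.002]
ft_force: [1.2, 1.8, 5.3]
grip_width: 0.0214
grip_force: 30.0
```

Call:
servo_tool(
  rows=[1,-0.0078,-0.0046,0,-4,1,-0.0078,-0.0046,0,-4,1,-0.0078,-0.0046,0,-4,1,0,0,0,0],
)

```text
time: 11.82
position: [0.6199, 0.0154, 0.0548]
tool_rot: [-0.309, 0.951, 0.0, 0.002]
ft_force: [0.4, 3.9, 5.5]
grip_width: 0.0211
grip_force: 30.0
```

Run:
```python
from h import *
y,M,o=yaw();P=o['position'];print(o['time'],y,P,o['ft_force'],(M.T@o['ft_force']).round(1),o['moment'],o['grip_force'],o['q'][5])
d=P[:2]-[.6106,.1445];print(np.degrees(np.arctan2(d[1],d[0])),np.linalg.norm(d))
```

```text
11.8167 -143.97702490319205 [0.61993551 0.01542731 0.05480415] [0.3566563  3.93395729 5.52357459] [-2.6  3.  -5.5] [0.63124789 0.02674477 0.11114807] 29.99934326391667 -2.3572084130474864
-85.86314016523154 0.1294098525298046
```

Call:
servo_tool(
  rows=[1,-0.0078,-0.0046,0,-4,1,-0.0058,-0.0035,0,-3,1,-0.002,-0.0012,0,-1,1,0,0,0,0],
)

```text
time: 12.15
position: [0.6365, 0.0178, 0.0548]
tool_rot: [-0.374, 0.927, 0.0, 0.001]
ft_force: [-1.9, 2.3, 5.8]
grip_width: 0.0205
grip_force: 30.0
```

Call:
servo_tool(
  rows=[1,-0.002,-0.0012,0,-1,1,-0.002,-0.0012,0,-1,1,0,0,0,0],
)

```text
time: 12.4
position: [0.6405, 0.0188, 0.0548]
tool_rot: [-0.39, 0.921, 0.0, 0.0]
ft_force: [-2.3, 2.3, 6.1]
grip_width: 0.021
grip_force: 30.0
```

Call:
servo_tool(
  rows=[1,-0.002,-0.0012,0,-1,1,0,0,0,0],
)

```text
time: 12.57
position: [0.6426, 0.0193, 0.0548]
tool_rot: [-0.398, 0.917, 0.0, 0.0]
ft_force: [-3.1, 2.1, 6.9]
grip_width: 0.0212
grip_force: 30.0
```

Call:
servo_tool(
  rows=[1,-0.002,-0.0012,0,-1,1,0,0,0,0],
)

```text
time: 12.73
position: [0.6446, 0.0198, 0.0548]
tool_rot: [-0.406, 0.914, 0.0, -0.0]
ft_force: [-3.5, 1.4, 7.4]
grip_width: 0.0215
grip_force: 30.0
```

Run:
```python
from h import *
y,M,o=yaw();P=o['position'];print(o['time'],y,P,o['ft_force'],(M.T@o['ft_force']).round(1),o['moment'],o['grip_force'],o['q'][5])
d=P[:2]-[.6106,.1445];print(np.degrees(np.arctan2(d[1],d[0])),np.linalg.norm(d))
```

```text
12.7333 -132.08214793406987 [0.64457898 0.01979571 0.05479005] [-3.45370796  1.37392649  7.41405465] [ 1.3  3.5 -7.4] [ 0.22376405  0.52542223 -0.08990945] 30.000385092571378 -2.5502149447247566
-74.75826087480846 0.12925065359177737
```

Call:
servo_tool(
  rows=[1,-0.002,-0.0012,0,-1,1,0,0,0,0],
)

```text
time: 12.9
position: [0.6447, 0.02, 0.0547]
tool_rot: [-0.414, 0.91, 0.001, -0.003]
ft_force: [-6.5, -0.9, 9.7]
grip_width: 0.0211
grip_force: 30.0
```

Call:
servo_tool(
  rows=[1,-0.002,-0.0012,0,-1,1,0,0,0,0],
)

```text
time: 13.07
position: [0.6449, 0.0202, 0.0546]
tool_rot: [-0.422, 0.906, 0.002, -0.005]
ft_force: [-10.9, -2.8, 12.2]
grip_width: 0.0214
grip_force: 30.0
```

Call:
servo_tool(
  rows=[1,-0.002,-0.0012,0,-1,1,0,0,0,0],
)

```text
time: 13.23
position: [0.645, 0.0204, 0.0545]
tool_rot: [-0.431, 0.903, 0.002, -0.007]
ft_force: [-13.4, -5.0, 14.9]
grip_width: 0.0214
grip_force: 30.0
```

The stop has been reached: the force rises to about 14 N with no motion. I will ease off, release and rise.

Call:
servo_tool(
  rows=[1,0.003,0.002,0,1,0,0,0,0,0,0,0,0,0,0,0,0,0,0,0,0,0,0,0,0],
)

```text
time: 13.65
position: [0.649, 0.0203, 0.0535]
tool_rot: [-0.422, 0.906, -0.0, 0.001]
ft_force: [0.0, -0.8, 0.5]
grip_width: 0.0388
grip_force: 0.0
```

Call:
servo_tool(
  rows=[0,0,0,-0.02,0,0,0,0,-0.035,0,0,0,0,-0.035,0,0,0,0,-0.035,0,0,0,0,-0.025,0],
)

```text
time: 14.07
position: [0.6501, 0.0202, 0.2067]
tool_rot: [-0.423, 0.906, -0.001, 0.002]
ft_force: [1.0, 0.3, -0.7]
grip_width: 0.0437
grip_force: 0.0
```

Call:
servo_tool(
  rows=[0,0,0,0,0,0,0,0,0,0],
)

```text
time: 14.23
position: [0.65, 0.0202, 0.2056]
tool_rot: [-0.423, 0.906, -0.001, 0.002]
ft_force: [-0.4, 0.4, 0.2]
grip_width: 0.0434
grip_force: 0.0
```

Run:
```python
from h import *
y,M,o=yaw();print(o['time'],o['position'],o['ft_force'])
t=robot.camera('top');s=robot.camera('scene');w=robot.camera('wrist')
for c in (t,s,w):
  for n in ('black_knob','red_knob','jar'):
    print(n,[(np.round(a['at'],4),round(a['score'],2)) for a in robot.place_of(c,n)[:1]])
cv2.imwrite('pics/s5.png',cv2.resize(s['pixels'][120:330,190:470],(800,600),interpolation=cv2.INTER_CUBIC)[:,:,::-1]);cv2.imwrite('pics/w5.png',w['pixels'][:,:,::-1])
```

```text
14.2333 [0.65000905 0.02016683 0.20556539] [-0.35192158  0.41323129  0.15944045]
black_knob []
red_knob [(array([0.6206, 0.1064, 0.0675]), 0.68)]
jar [(array([ 4.628e-01,  3.878e-01, -4.000e-04]), 0.94)]
black_knob [(array([0.6475, 0.0166, 0.0644]), 0.87)]
red_knob [(array([0.6197, 0.1048, 0.0712]), 0.59)]
jar [(array([0.4653, 0.3915, 0.001 ]), 0.82)]
black_knob [(array([0.6422, 0.0209, 0.067 ]), 0.71)]
red_knob [(array([0.6247, 0.1057, 0.0692]), 0.63)]
jar []
```

View pics/w5.png

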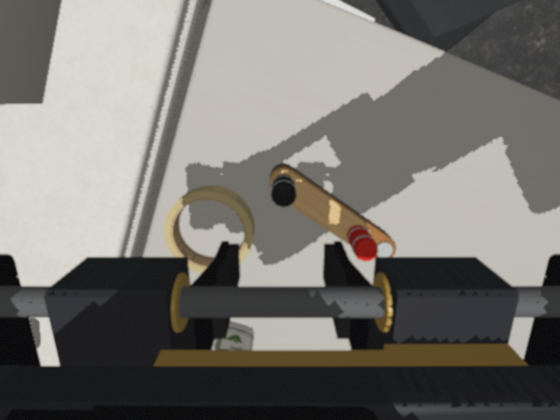

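View pics/s5.png

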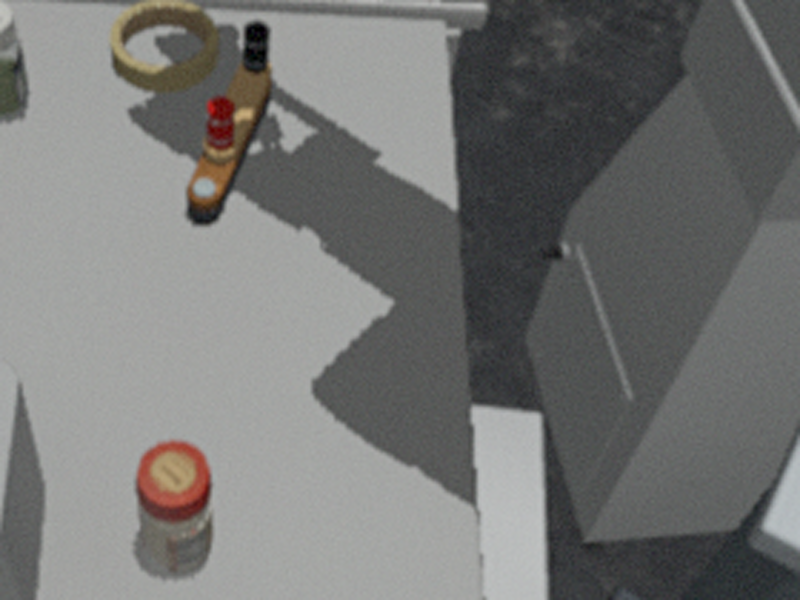

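The stack lies in line over the base: black knob (283,190), red knob (362,243) and rivet (386,248) in the wrist picture. The jar is standing and the gripper is clear.

```bash
python3 -c "
from rig import robot
print(robot.hand_in())"
```

```text
the job is handed in; nothing more can be done
None
```

The trivet is folded and handed in: I turned the small bar home first, then swung the stack over the base bar to its stop; the jar is still standing and the gripper is clear, at about 14 s of the 54 s allowed.

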